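# Weigh a tin on the yard table's pan balance

## Robot

A 6-joint arm with a two-finger parallel gripper is mounted at the origin on the work surface. World frame = base frame: x ahead of the robot, y to its left, z up, the work surface at z = 0. Lengths are in m, angles in rad, forces in N, time in s.
With the tool pointing down it reaches from about 0.35 to 0.925 m from the base axis. Payload 6.4 kg.
Tool frame: the origin (TCP) lies at the very end of the fingers, on their centre line; the grasp point (between the pads) lies 19 mm behind it (robot.hold_point_z is the distance from the TCP to the grasp point, in m); z points along the fingers, y is the line along which they close (so a half turn about z gives the same grasp; the last joint's range is limited). The gripper opens to 85 mm and grips with 20 to 120 N. Pads are 22 mm wide; open, the fingers measure 114 mm over their backs; the gripper's body (76 mm by 85 mm) begins 54 mm behind the grasp point. The pads swing forward as they close: fully open they stand 13 mm farther back than shut.
Start: joints at [1.063, 0.245, 1.558, -0, 1.339, -0.174], TCP at [0.213, 0.614, 0.231] pointing down, gripper open.
Joint ranges: [-3.13, 3.13], [-1.02, 2.26], [0.13, 2.54], [-0.95, 4.09], [0.21, 2.88], [-2.74, 2.74]. Speed limits (rad/s): [2.57, 2.57, 3.14, 3.14, 3.14, 3.14].

## Interface

Orientations are given as a unit quaternion [x, y, z, w].
In Python, from bench import robot gives the robot as it stands. The module is installed in compiled form; this text tells all that it offers.
- The arm moves only by the tool carry_out, never from a script. Its argument "deltas" is a list of rows, each an object of numbers: "x", "y", "z": the shift along the tool's x, y, z in mm; "wx", "wy", "wz": the turn, a rotation vector about the tool's x, y, z in degrees; "fingers": the opening, from -1 (shut) to 1 (fully open). In form: [{"x": .., "y": .., "z": .., "wx": .., "wy": .., "wz": .., "fingers": ..}, ...]. A call has 1 to 5 rows; each row is the pose to reach, as a shift and turn from the pose commanded when the call began, along the tool's axes at that moment; what a row does not reach only later rows make up. A row lasts 1/10 s, in which the tool goes at most 50 mm and 8.59 degrees, less where a joint would pass 70% of its speed; a pose out of reach is approached as far as the arm can. A call with a gripper value outside its range is refused whole. The fingers move at their own pace and stop on an object; "squeeze" is the grip in N (left out, the last holds). Time passes only in rows, so rows that repeat a pose let the fingers close. It gives the time, the measured TCP pose, the force, the opening and the grip force at its end, in the units of the state.
- robot.get_obs(): the state, without advancing time (a new reading comes with each control period).
- robot.get_image(name): name is "side" or "top"; returns a dict with "image" (400x640x3 uint8, red, green, blue), "fx", "fy", "cx", "cy" (pixels), "R" (3x3) and "t" (3): a world point X has camera coordinates R X + t. Camera axes: x right, y down, z forward; pixel columns grow to the right and rows downward; lengths in m; the calibration is good to about 2 mm. A picture is of the moment at which its call begins. There is no depth.
- robot.hand_in(): hands the job in; it is judged then, once.
The state is a dict: "time_s": time; "joints": joint angles; "joint_velocities": joint speeds; "joint_torque": joint torques, N m; "position": TCP position; "ee_rot": TCP orientation; "ft_force": force on the tool from outside, world axes, zero at the start; "moment": the same for the moment, N m; "grip_width": opening from 0.0 (shut) to 1.0 (fully open); "grasp_force": force on a finger pad.
Only numpy, scipy, OpenCV 4.12 (cv2) and the standard library are available. Lean on these libraries where they do the work, as an engineer would, in place of code of your own. Each camera call takes 0.05 s, during which the arm holds its last target. There are 200 camera calls.

## Task

Weigh the tin on the pan balance: stand the right ones of the three look-alike knob weights, gently, on the empty pan until the beam floats level by itself. They differ only in heaviness, so go by feel and by the beam; leave every weight you do not need standing upright on the table, do not shift the tin on its pan, and leave the other things on the table alone.

Things in the scene. Friction and masses are not known exactly. Their poses are not given: they have to be found in the camera images.
- beam (a joint): beam tilt, rad: 0 level (good within 0.04), negative = tin side down, positive = weight side down, stops at +-0.15; starts at -0.15. Pivot to each pan centre 130 mm. A spring (2.5 Nm/rad) centres it: 78 g of difference tilts it 0.04, over 294 g lies on a stop; settles in 1 s
- balance: two-pan kitchen balance, grey foot 110 x 210 mm, fixed to the table; between the pans a central post, index plate and thin needles reach 137 mm above the table. Origin: on the table under its middle; y runs along the level beam towards the tin's pan. Pivot 95 mm above the table
- load_pan: square aluminium pan, 120 mm, rim 6 mm high and 3 mm thick, carries the tin (balance's +y end). Origin: centre of its upper surface, 95 mm above the table when level, 76 mm at the lower stop, 114 mm at the upper; stays horizontal as the beam tilts. z up
- weight_pan: the empty pan (balance's -y end), same shape and heights; starts at the upper stop, stays horizontal wherever a weight stands; room for two weights side by side. Origin: centre of its upper surface; z up, y along the beam. It yields: holding it pressed at level height takes the tin's weight less what stands on it
- tin: closed steel tin, 76 mm across its lid (72 mm body), 90 mm tall, of unknown mass between 300 and 630 g, standing on the load pan. Origin: centre of its underside; z up
- weight_a: one of three look-alike steel knob weights (hollow, shot-filled): one is 100 g, one 200 g, one 400 g; which is which can only be felt, the names tell nothing. 72 mm tall: drum 48 mm across up to 42 mm, neck 16 mm at 54 mm, grip knob 24 mm across from 56 to 72 mm. Starts upright on the table on the robot's side of the balance. Origin: centre of its underside; z up
- weight_b: one of three look-alike steel knob weights (hollow, shot-filled): one is 100 g, one 200 g, one 400 g; which is which can only be felt, the names tell nothing. 72 mm tall: drum 48 mm across up to 42 mm, neck 16 mm at 54 mm, grip knob 24 mm across from 56 to 72 mm. Starts upright on the table on the robot's side of the balance. Origin: centre of its underside; z up
- weight_c: one of three look-alike steel knob weights (hollow, shot-filled): one is 100 g, one 200 g, one 400 g; which is which can only be felt, the names tell nothing. 72 mm tall: drum 48 mm across up to 42 mm, neck 16 mm at 54 mm, grip knob 24 mm across from 56 to 72 mm. Starts upright on the table on the robot's side of the balance. Origin: centre of its underside; z up
- mug: beige ceramic mug, 82 mm across, 95 mm tall, handle on its +y side; bystander. Origin: centre of underside
- pen_tray: black plastic pen tray 85 x 210 x 28 mm, long along its y; bystander. Origin: centre of underside
- clip_holder: steel paper clip cup, 72 mm across, 70 mm tall; bystander. Origin: centre of underside
- bookend: red L-shaped bookend, foot 100 x 110 mm, upright 138 mm tall at its +x edge; bystander. Origin: centre of underside
Things that resemble listed ones, but are neither listed nor needed, are in the scene too. Leave any pink or purple look-alike of the weight_a alone.

How it is judged:
At the end, for the whole second after the job is handed in: The beam floats at rest within 0.04 rad of level; the tin stands upright on its pan, within 50 mm of the pan's centre each way; each of the three weights stands upright (within 0.12 rad) and still, either on the weight pan's surface (within 60 mm of its centre each way) or on the table (value of joint beam between -0.04 and 0.04 rad and velocity of joint beam between -0.05 and 0.05 rad/s and x of tin in the frame of load_pan between -0.05 and 0.05 m and y of tin in the frame of load_pan between -0.05 and 0.05 m and z of tin in the frame of load_pan between -0.004 and 0.006 m and angle between each of tin, weight_a, weight_b, weight_c's own z axis and vertical below 0.12 rad and ((x of weight_a in the frame of weight_pan between -0.06 and 0.06 m and y of weight_a in the frame of weight_pan between -0.06 and 0.06 m and z of weight_a in the frame of weight_pan between -0.004 and 0.006 m) or height (world z) of weight_a between -0.004 and 0.006 m) and linear speed of each of weight_a, weight_b, weight_c below 0.03 m/s and ((x of weight_b in the frame of weight_pan between -0.06 and 0.06 m and y of weight_b in the frame of weight_pan between -0.06 and 0.06 m and z of weight_b in the frame of weight_pan between -0.004 and 0.006 m) or height (world z) of weight_b between -0.004 and 0.006 m) and ((x of weight_c in the frame of weight_pan between -0.06 and 0.06 m and y of weight_c in the frame of weight_pan between -0.06 and 0.06 m and z of weight_c in the frame of weight_pan between -0.004 and 0.006 m) or height (world z) of weight_c between -0.004 and 0.006 m)); the robot touches nothing.
It fails at once if the mug, pen tray, paper clip holder or bookend is moved by more than 20 mm (distance of any of mug, pen_tray, clip_holder, bookend from where it was at the start of the episode above 0.02 m).
It fails at once if the tin is shifted so that it is more than 35 mm from its pan's centre (horizontal distance between tin and load_pan above 0.035 m).
It fails at once if the weight pan is struck or pressed with more than 25 N (contact force between weight_pan and anything else above 25 N).
It also fails if it takes over 72 s, if anything falls off the work surface, if the arm or the gripper's body presses on something with over 40 N, if the wrist force passes 120 N, or if a joint passes its speed limit or range.

## Working session

There is one attempt and no reset: what is moved stays moved. The work goes in short steps, Python scripts to look and compute and a tool call to move; the robot and the scene stay as the last step left them, time stands still between calls to the robot, and variables do not carry over. Pictures are saved under pics/ and viewed, at most 10 in all, crops included, and the job is handed in when it is done.

Besides the shell and the picture viewer there is one more tool, called after "Call:" as name(argument=value, ...), one argument or row to a line, values as JSON. carry_out: Moves the arm, as the interface text tells. Its arguments: {"type":"object","properties":{"deltas":{"type":"array","items":{"type":"object","properties":{"x":{"type":"number"},"y":{"type":"number"},"z":{"type":"number"},"wx":{"type":"number"},"wy":{"type":"number"},"wz":{"type":"number"},"fingers":{"type":"number"}}}},"squeeze":{"type":"number"}},"required":["deltas"]}

```bash
mkdir -p pics; cat > h.py <<'E'
import numpy as np, cv2
from bench import robot
def shot(n,save=None):
    d=robot.get_image(n)
    if save: cv2.imwrite('pics/'+save,cv2.cvtColor(d['image'],cv2.COLOR_RGB2BGR))
    return d
def ray(d,u,v,z):
    R=np.array(d['R']);t=np.array(d['t']);c=-R.T@t
    w=R.T@np.array([(u-d['cx'])/d['fx'],(v-d['cy'])/d['fy'],1]);s=(z-c[2])/w[2];return c+s*w
def proj(d,X):
    p=np.array(d['R'])@np.array(X)+np.array(d['t']);return d['fx']*p[0]/p[2]+d['cx'],d['fy']*p[1]/p[2]+d['cy']
E
python3 - <<'E'
from h import *
for n in ('top','side'):
    d=shot(n,n+'0.png');print(n,d['fx'],d['cx'],d['cy'],np.round(d['R'],4).tolist(),np.round(d['t'],4).tolist())
print(robot.get_obs())
E
```

```text
top 490.237898023384 310.67461517453825 203.25043748900632 [[0.0073, -1.0, -0.0006], [-0.9989, -0.0073, -0.0454], [0.0454, 0.0009, -0.999]] [0.0164, 0.5033, 1.4683]
side 409.9460190476513 324.1327117384481 197.27245929213746 [[0.896, -0.4438, 0.0159], [-0.2862, -0.6045, -0.7434], [0.3395, 0.6616, -0.6686]] [-0.4446, 0.202, 1.0454]
{'time_s': 0.1, 'joints': array([ 1.06289299e+00,  2.45752395e-01,  1.55894023e+00,  1.98785487e-05,
        1.33872154e+00, -1.74085214e-01]), 'joint_velocities': array([-0.00077115, -0.0037956 , -0.00064085, -0.00037367,  0.00114921,
        0.00087802]), 'joint_torque': array([ 9.50781323e-04, -4.30666494e+01, -3.27131188e+01, -2.05988408e-04,
        2.75684615e-03,  1.29988607e-05]), 'position': array([0.21269492, 0.61365846, 0.23025944]), 'ee_rot': array([ 1.66137357e-01,  9.86102200e-01, -8.55082601e-04, -3.13692721e-04]), 'ft_force': array([-0.16832085, -0.59459361, -0.3943965 ]), 'moment': array([-2.48178837e-02, -7.61271218e-02, -8.36712070e-05]), 'grasp_force': 0.0, 'grip_width': 1.0008033271411019}
```

View pics/top0.png

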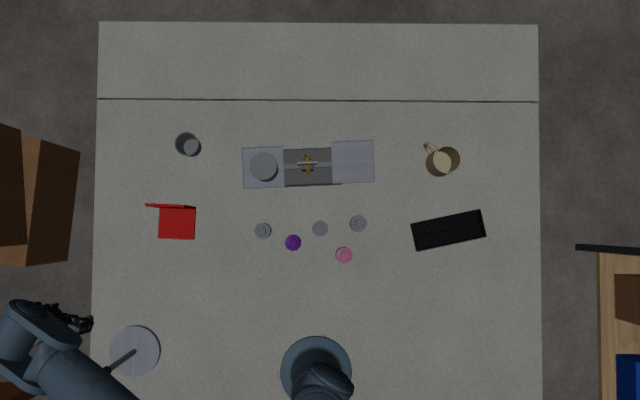

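View pics/side0.png

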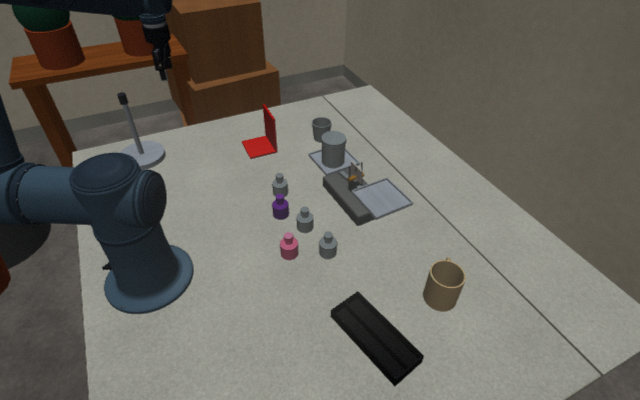

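Both views show three grey knob weights, at top pixels (263,231), (320,228) and (358,223). The look-alikes are purple (293,242) and pink (344,255), so I'll leave those alone. The tin is at (264,166) and the empty pan at (353,161). Next I'll check this choice in a close crop and measure.

```bash
cat > m.py <<'E'
from h import *
d=shot('top');s=shot('side')
def drum(d,u,v,r):
    # knob weights are darker than the table: mask in a window, centre of min circle
    w=d['image'][v-r:v+r,u-r:u+r].astype(int); 
    bg=np.median(d['image'][235:300,380:400].reshape(-1,3),axis=0)
    m=(np.abs(w-bg).sum(2)>45).astype(np.uint8)
    n,l,st,c=cv2.connectedComponentsWithStats(m);k=1+np.argmax(st[1:,4])
    return c[k]+[u-r,v-r],st[k]
for u,v in((263,231),(320,228),(358,223)):
    c,st=drum(d,u,v,14);print(c,st,np.round(ray(d,*c,0.045),4))
cr=np.hstack([cv2.resize(d['image'][125:270,235:385],None,fx=4,fy=4,interpolation=cv2.INTER_CUBIC)])
cv2.imwrite('pics/crop0.png',cr[:,:,::-1])
for i,(u,v,z) in enumerate(((242,148,.08),(284,146,.08),(285,187,.08),(243,189,.08),(331,141,.12),(373,140,.12),(374,181,.12),(333,184,.12))):print(np.round(ray(d,u,v,z),3))
E
python3 m.py
```

```text
[262.8287037  230.35185185] [  6   6  17  17 216] [0.4208 0.1602 0.045 ]
[319.71957672 228.06349206] [  6   6  16  16 189] [ 0.4288 -0.0071  0.045 ]
[357.44052863 223.08370044] [  5   6  18  17 227] [ 0.4442 -0.1181  0.045 ]
[0.659 0.22  0.08 ]
[0.665 0.098 0.08 ]
[0.546 0.094 0.08 ]
[0.54  0.215 0.08 ]
[ 0.674 -0.036  0.12 ]
[ 0.678 -0.154  0.12 ]
[ 0.562 -0.157  0.12 ]
[ 0.553 -0.042  0.12 ]
```

View pics/crop0.png

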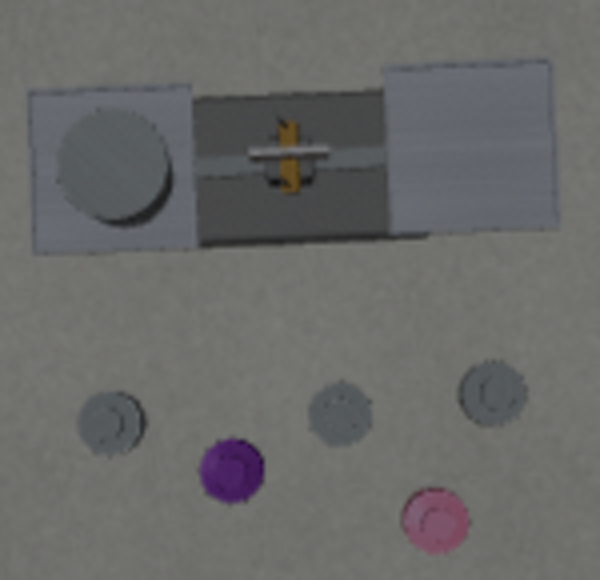

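The crop confirms three grey weights, at crop pixels (111,424), (341,414) and (493,393). Purple is at (232,470) and pink at (436,520). The world positions come out as:
- **Left weight:** (0.420, 0.160)
- **Middle weight:** (0.428, -0.008)
- **Right weight:** (0.444, -0.120)
- **Empty pan:** about (0.617, -0.097)

I'll start with the right-hand weight.

Call:
carry_out(
  deltas=[
    {"x": -327,"y": -219,"wz": -19.1,"fingers": 0.0},
    {"x": -327,"y": -219,"wz": -19.1,"fingers": 0.0},
    {"x": -327,"y": -219,"wz": -19.1,"fingers": 0.0},
    {"x": -327,"y": -219,"wz": -19.1,"fingers": 0.0},
    {"x": -327,"y": -219,"wz": -19.1,"fingers": 0.0},
  ],
)

```text
invalid input at $.deltas[0]: expected keys x, y, z, wx, wy, wz, fingers
```

Call:
carry_out(
  deltas=[
    {"x": -327,"y": -219,"z": 0,"wx": 0,"wy": 0,"wz": -19.1,"fingers": 0.0},
    {"x": -327,"y": -219,"z": 0,"wx": 0,"wy": 0,"wz": -19.1,"fingers": 0.0},
    {"x": -327,"y": -219,"z": 0,"wx": 0,"wy": 0,"wz": -19.1,"fingers": 0.0},
    {"x": -327,"y": -219,"z": 0,"wx": 0,"wy": 0,"wz": -19.1,"fingers": 0.0},
    {"x": -327,"y": -219,"z": 0,"wx": 0,"wy": 0,"wz": -19.1,"fingers": 0.0},
  ],
)

```text
time_s: 0.7
position: [0.3626, 0.4153, 0.2312]
ee_rot: [-0.0, 1.0, 0.0, 0.0]
ft_force: [0.1, 0.0, 0.1]
grip_width: 0.501
grasp_force: 0.0
```

Call:
carry_out(
  deltas=[
    {"x": -37,"y": -245,"z": 35,"wx": 0,"wy": 0,"wz": 0,"fingers": 0.0},
    {"x": -37,"y": -245,"z": 35,"wx": 0,"wy": 0,"wz": 0,"fingers": 0.0},
    {"x": -37,"y": -245,"z": 35,"wx": 0,"wy": 0,"wz": 0,"fingers": 0.0},
    {"x": -37,"y": -245,"z": 35,"wx": 0,"wy": 0,"wz": 0,"fingers": 0.0},
    {"x": -37,"y": -245,"z": 35,"wx": 0,"wy": 0,"wz": 0,"fingers": 0.0},
  ],
)

```text
time_s: 1.2
position: [0.3986, 0.1704, 0.1961]
ee_rot: [-0.0, 1.0, 0.0, 0.0]
ft_force: [0.8, 0.2, -0.1]
grip_width: 0.501
grasp_force: 0.0
```

Call:
carry_out(
  deltas=[
    {"x": -37,"y": -245,"z": 30,"wx": 0,"wy": 0,"wz": 0,"fingers": 0.0},
    {"x": -37,"y": -245,"z": 30,"wx": 0,"wy": 0,"wz": 0,"fingers": 0.0},
    {"x": -37,"y": -245,"z": 30,"wx": 0,"wy": 0,"wz": 0,"fingers": 0.0},
    {"x": -37,"y": -245,"z": 30,"wx": 0,"wy": 0,"wz": 0,"fingers": 0.0},
    {"x": -37,"y": -245,"z": 30,"wx": 0,"wy": 0,"wz": 0,"fingers": 0.0},
  ],
)

```text
time_s: 1.7
position: [0.4356, -0.0749, 0.1664]
ee_rot: [0.0, 1.0, -0.0, 0.0]
ft_force: [0.9, 0.8, -0.7]
grip_width: 0.499
grasp_force: 0.0
```

Call:
carry_out(
  deltas=[
    {"x": -8,"y": -45,"z": 30,"wx": 0,"wy": 0,"wz": 0,"fingers": 0.0},
    {"x": -8,"y": -45,"z": 70,"wx": 0,"wy": 0,"wz": 0,"fingers": 0.0},
    {"x": -8,"y": -45,"z": 70,"wx": 0,"wy": 0,"wz": 0,"fingers": 0.0},
    {"x": -8,"y": -45,"z": 70,"wx": 0,"wy": 0,"wz": 0,"fingers": 0.0},
  ],
)

```text
time_s: 2.1
position: [0.4431, -0.1174, 0.096]
ee_rot: [0.0, 1.0, 0.001, -0.001]
ft_force: [0.5, 0.5, 1.2]
grip_width: 0.498
grasp_force: 0.0
```

```bash
python3 - <<'E'
from h import *
d=shot('side')
cr=d['image'][140:270,250:420];cv2.imwrite('pics/c1.png',cv2.resize(cr,None,fx=4,fy=4,interpolation=cv2.INTER_CUBIC)[:,:,::-1])
o=robot.get_obs();print(o['position'],o['ft_force'],o['grip_width'])
for p in((.444,-.12,.072),(.444,-.12,0),(.428,-.008,.072),(.42,.16,.072)):print((np.array(proj(d,p))-[250,140])*4)
E
```

```text
[ 0.44421702 -0.1176133   0.09744204] [ 0.44453873  0.78038413 -0.32838055] 0.49785761310914306
[308.24642281 373.20189748]
[306.06372561 445.58940436]
[215.20286193 273.48976602]
[114.70521849 138.96344687]
```

View pics/c1.png

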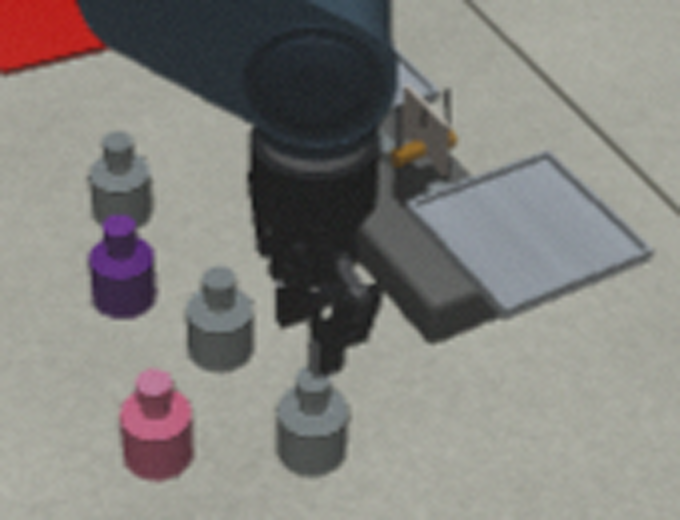

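The gripper is above the right-hand weight, whose knob is at crop pixel (314,378), within a pixel or two of the prediction. The empty pan is up, at crop (530,235). I'll descend and grip.

Call:
carry_out(
  deltas=[
    {"x": -1.5,"y": -1,"z": 25,"wx": 0,"wy": 0,"wz": 0,"fingers": 0.0},
    {"x": -1.5,"y": -1,"z": 49,"wx": 0,"wy": 0,"wz": 0,"fingers": 0.0},
    {"x": -1.5,"y": -1,"z": 49,"wx": 0,"wy": 0,"wz": 0,"fingers": 0.0},
    {"x": -1.5,"y": -1,"z": 49,"wx": 0,"wy": 0,"wz": 0,"fingers": 0.0},
  ],
)

```text
time_s: 2.55
position: [0.4463, -0.1187, 0.0492]
ee_rot: [-0.0, 1.0, -0.001, 0.001]
ft_force: [0.6, 0.0, -1.3]
grip_width: 0.502
grasp_force: 0.0
```

Call:
carry_out(
  deltas=[
    {"x": 0,"y": 0,"z": 0,"wx": 0,"wy": 0,"wz": 0,"fingers": -1},
    {"x": 0,"y": 0,"z": 0,"wx": 0,"wy": 0,"wz": 0,"fingers": -1},
    {"x": 0,"y": 0,"z": 0,"wx": 0,"wy": 0,"wz": 0,"fingers": -1},
    {"x": 0,"y": 0,"z": 0,"wx": 0,"wy": 0,"wz": 0,"fingers": -1},
  ],
  squeeze=50,
)

```text
time_s: 2.95
position: [0.4469, -0.1198, 0.0495]
ee_rot: [0.0, 1.0, -0.001, 0.002]
ft_force: [-0.6, -0.7, 6.7]
grip_width: 0.26
grasp_force: 48.8
```

Call:
carry_out(
  deltas=[
    {"x": 0,"y": 0,"z": -30,"wx": 0,"wy": 0,"wz": 0,"fingers": -1},
    {"x": 0,"y": 0,"z": -75,"wx": 0,"wy": 0,"wz": 0,"fingers": -1},
    {"x": 0,"y": 0,"z": -110,"wx": 0,"wy": 0,"wz": 0,"fingers": -1},
    {"x": 0,"y": 0,"z": -110,"wx": 0,"wy": 0,"wz": 0,"fingers": -1},
    {"x": 0,"y": 0,"z": -110,"wx": 0,"wy": 0,"wz": 0,"fingers": -1},
  ],
)

```text
time_s: 3.45
position: [0.4452, -0.1187, 0.1577]
ee_rot: [0.0, 1.0, -0.0, 0.001]
ft_force: [-0.2, 0.5, -2.3]
grip_width: 0.264
grasp_force: 49.8
```

Call:
carry_out(
  deltas=[
    {"x": 0,"y": 0,"z": 0,"wx": 0,"wy": 0,"wz": 0,"fingers": -1},
  ],
)

```text
time_s: 3.55
position: [0.4439, -0.1181, 0.1555]
ee_rot: [0.0, 1.0, 0.001, -0.002]
ft_force: [0.9, -0.6, -2.0]
grip_width: 0.262
grasp_force: 49.8
```

Call:
carry_out(
  deltas=[
    {"x": 0,"y": 0,"z": 0,"wx": 0,"wy": 0,"wz": 0,"fingers": -1},
  ],
)

```text
time_s: 3.65
position: [0.4439, -0.1181, 0.1553]
ee_rot: [0.0, 1.0, 0.001, -0.002]
ft_force: [0.2, -1.0, -2.9]
grip_width: 0.256
grasp_force: 49.8
```

Call:
carry_out(
  deltas=[
    {"x": 0,"y": 0,"z": 0,"wx": 0,"wy": 0,"wz": 0,"fingers": -1},
  ],
)

```text
time_s: 3.75
position: [0.4443, -0.1183, 0.1558]
ee_rot: [0.0, 1.0, 0.001, -0.001]
ft_force: [-0.1, -0.2, -2.7]
grip_width: 0.258
grasp_force: 49.8
```

```bash
python3 - <<'E'
from h import *
for i in range(8):
    shot('side');o=robot.get_obs();print(np.round(o['ft_force'],2),np.round(o['joint_torque'][1:3],2))
print(o['position'],o['time_s'])
E
```

```text
[-0.23  0.15 -2.28] [-25.78 -31.19]
[-0.8  -0.11 -2.32] [-25.73 -31.18]
[ 0.64 -0.11 -1.88] [-25.71 -31.18]
[-0.86  0.61 -1.88] [-25.7 -31.2]
[ 0.24 -0.18 -1.97] [-25.7  -31.23]
[-0.77  0.82 -2.24] [-25.71 -31.25]
[ 0.32 -0.07 -1.41] [-25.72 -31.27]
[-0.29  0.3  -1.77] [-25.73 -31.29]
[ 0.44515438 -0.1187806   0.15730084] 4.15
```

The upward reading averages -2.0 N, so this weight is 200 g. I'll hover it over the far side of the empty pan and press gently to level height, which gives the tin's weight by feel.

Call:
carry_out(
  deltas=[
    {"x": -40,"y": 4,"z": -28,"wx": 0,"wy": 0,"wz": 0,"fingers": -1},
    {"x": -85,"y": 9,"z": -31,"wx": 0,"wy": 0,"wz": 0,"fingers": -1},
    {"x": -130,"y": 14,"z": -31,"wx": 0,"wy": 0,"wz": 0,"fingers": -1},
    {"x": -170,"y": 18,"z": -31,"wx": 0,"wy": 0,"wz": 0,"fingers": -1},
    {"x": -199,"y": 22,"z": -31,"wx": 0,"wy": 0,"wz": 0,"fingers": -1},
  ],
)

```text
time_s: 4.65
position: [0.6464, -0.0965, 0.1881]
ee_rot: [-0.0, 1.0, -0.0, 0.0]
ft_force: [0.2, 0.4, -1.3]
grip_width: 0.254
grasp_force: 49.8
```

Call:
carry_out(
  deltas=[
    {"x": 0,"y": 0,"z": 0,"wx": 0,"wy": 0,"wz": 0,"fingers": -1},
    {"x": 0,"y": 0,"z": 0,"wx": 0,"wy": 0,"wz": 0,"fingers": -1},
    {"x": 0,"y": 0,"z": 0,"wx": 0,"wy": 0,"wz": 0,"fingers": -1},
  ],
)

```text
time_s: 4.95
position: [0.6433, -0.0969, 0.188]
ee_rot: [0.0, 1.0, 0.0, -0.001]
ft_force: [-0.9, 0.9, -2.4]
grip_width: 0.26
grasp_force: 49.8
```

```bash
python3 - <<'E'
from h import *
f=[]
for i in range(4):
    d=shot('side');o=robot.get_obs();f.append(o['ft_force'])
print(np.mean(f,0),o['position'],o['time_s'])
d=shot('side')
cr=d['image'][100:250,280:440];cv2.imwrite('pics/c2.png',cv2.resize(cr,None,fx=4,fy=4,interpolation=cv2.INTER_CUBIC)[:,:,::-1])
p=o['position'];print((np.array(proj(d,p-[0,0,.0495]))-[280,100])*4)
E
```

```text
[ 0.05449142  0.2039536  -2.56303035] [ 0.64357325 -0.09705736  0.18862726] 5.15
[439.29974562 349.11046987]
```

View pics/c2.png

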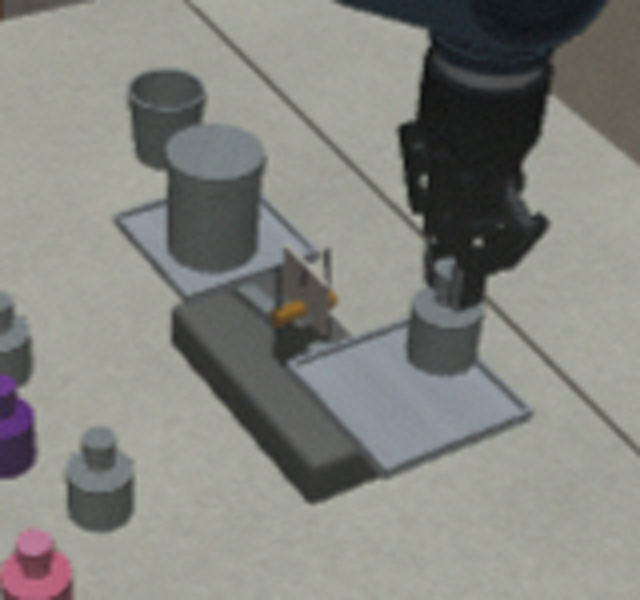

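The weight hangs over the far half of the pan at crop (443,355), with the tin's side still down. Lowering it.

Call:
carry_out(
  deltas=[
    {"x": 0,"y": 0,"z": 14,"wx": 0,"wy": 0,"wz": 0,"fingers": -1},
    {"x": 0,"y": 0,"z": 20,"wx": 0,"wy": 0,"wz": 0,"fingers": -1},
    {"x": 0,"y": 0,"z": 23,"wx": 0,"wy": 0,"wz": 0,"fingers": -1},
    {"x": 0,"y": 0,"z": 26,"wx": 0,"wy": 0,"wz": 0,"fingers": -1},
    {"x": 0,"y": 0,"z": 29,"wx": 0,"wy": 0,"wz": 0,"fingers": -1},
  ],
)

```text
time_s: 5.7
position: [0.6443, -0.097, 0.1595]
ee_rot: [0.0, 1.0, -0.0, 0.0]
ft_force: [-1.7, -0.9, 0.6]
grip_width: 0.256
grasp_force: 49.9
```

Call:
carry_out(
  deltas=[
    {"x": 0,"y": 0,"z": 4,"wx": 0,"wy": 0,"wz": 0,"fingers": -1},
    {"x": 0,"y": 0,"z": 8,"wx": 0,"wy": 0,"wz": 0,"fingers": -1},
    {"x": 0,"y": 0,"z": 11,"wx": 0,"wy": 0,"wz": 0,"fingers": -1},
    {"x": 0,"y": 0,"z": 14,"wx": 0,"wy": 0,"wz": 0,"fingers": -1},
    {"x": 0,"y": 0,"z": 14,"wx": 0,"wy": 0,"wz": 0,"fingers": -1},
  ],
)

```text
time_s: 6.2
position: [0.6442, -0.0971, 0.1451]
ee_rot: [0.0, 1.0, -0.0, 0.0]
ft_force: [-0.8, -2.1, 1.1]
grip_width: 0.255
grasp_force: 50.2
```

Call:
carry_out(
  deltas=[
    {"x": 0,"y": 0,"z": 0,"wx": 0,"wy": 0,"wz": 0,"fingers": -1},
    {"x": 0,"y": 0,"z": 0,"wx": 0,"wy": 0,"wz": 0,"fingers": -1},
    {"x": 0,"y": 0,"z": 0,"wx": 0,"wy": 0,"wz": 0,"fingers": -1},
    {"x": 0,"y": 0,"z": 0,"wx": 0,"wy": 0,"wz": 0,"fingers": -1},
    {"x": 0,"y": 0,"z": 0,"wx": 0,"wy": 0,"wz": 0,"fingers": -1},
  ],
)

```text
time_s: 6.7
position: [0.6443, -0.0969, 0.1455]
ee_rot: [0.0, 1.0, -0.0, 0.0]
ft_force: [-0.8, -2.4, 1.6]
grip_width: 0.256
grasp_force: 50.2
```

```bash
python3 - <<'E'
from h import *
f=[];P=[]
for i in range(20):
    d=shot('side');o=robot.get_obs();f.append(o['ft_force']);P.append(o['position'])
print(np.mean(f,0),np.std(f,0),np.mean(P,0),o['time_s'])
E
```

```text
[-0.54433616 -2.088757    1.6985936 ] [0.46574791 0.47489079 0.46773473] [ 0.64419217 -0.09688388  0.14536987] 7.7
```

Pressed at level the reading is +1.7 N, against about -2.1 N hanging free, so the tin weighs about 390–410 g. That calls for the 400 g weight alone. I'll take this 200 g weight back to its place on the table.

Call:
carry_out(
  deltas=[
    {"x": 0,"y": 0,"z": -4,"wx": 0,"wy": 0,"wz": 0,"fingers": -1},
    {"x": 0,"y": 0,"z": -9,"wx": 0,"wy": 0,"wz": 0,"fingers": -1},
    {"x": 0,"y": 0,"z": -14,"wx": 0,"wy": 0,"wz": 0,"fingers": -1},
    {"x": 0,"y": 0,"z": -18,"wx": 0,"wy": 0,"wz": 0,"fingers": -1},
    {"x": 0,"y": 0,"z": -22,"wx": 0,"wy": 0,"wz": 0,"fingers": -1},
  ],
)

```text
time_s: 8.2
position: [0.6439, -0.0966, 0.1673]
ee_rot: [0.0, 1.0, 0.0, -0.0]
ft_force: [-0.3, 0.2, -1.8]
grip_width: 0.258
grasp_force: 49.7
```

Call:
carry_out(
  deltas=[
    {"x": 0,"y": 0,"z": -20,"wx": 0,"wy": 0,"wz": 0,"fingers": -1},
    {"x": 30,"y": 0,"z": -25,"wx": 0,"wy": 0,"wz": 0,"fingers": -1},
    {"x": 75,"y": -6,"z": -25,"wx": 0,"wy": 0,"wz": 0,"fingers": -1},
    {"x": 120,"y": -14,"z": -25,"wx": 0,"wy": 0,"wz": 0,"fingers": -1},
    {"x": 165,"y": -22,"z": -25,"wx": 0,"wy": 0,"wz": 0,"fingers": -1},
  ],
)

```text
time_s: 8.7
position: [0.4773, -0.1186, 0.192]
ee_rot: [-0.0, 1.0, 0.0, -0.0]
ft_force: [-0.7, -1.2, -0.0]
grip_width: 0.256
grasp_force: 49.8
```

Call:
carry_out(
  deltas=[
    {"x": 34,"y": 0,"z": 20,"wx": 0,"wy": 0,"wz": 0,"fingers": -1},
    {"x": 34,"y": 0,"z": 60,"wx": 0,"wy": 0,"wz": 0,"fingers": -1},
    {"x": 34,"y": 0,"z": 100,"wx": 0,"wy": 0,"wz": 0,"fingers": -1},
    {"x": 34,"y": 0,"z": 125,"wx": 0,"wy": 0,"wz": 0,"fingers": -1},
    {"x": 34,"y": 0,"z": 125,"wx": 0,"wy": 0,"wz": 0,"fingers": -1},
  ],
)

```text
time_s: 9.2
position: [0.4419, -0.117, 0.0638]
ee_rot: [0.0, 1.0, 0.002, -0.004]
ft_force: [-0.5, 0.3, -1.5]
grip_width: 0.257
grasp_force: 49.7
```

Call:
carry_out(
  deltas=[
    {"x": 0,"y": 0,"z": 6,"wx": 0,"wy": 0,"wz": 0,"fingers": -1},
    {"x": 0,"y": 0,"z": 11,"wx": 0,"wy": 0,"wz": 0,"fingers": -1},
    {"x": 0,"y": 0,"z": 14,"wx": 0,"wy": 0,"wz": 0,"fingers": -1},
    {"x": 0,"y": 0,"z": 14,"wx": 0,"wy": 0,"wz": 0,"fingers": -1},
    {"x": 0,"y": 0,"z": 14,"wx": 0,"wy": 0,"wz": 0,"fingers": -1},
  ],
)

```text
time_s: 9.7
position: [0.4456, -0.119, 0.0539]
ee_rot: [0.0, 1.0, -0.0, 0.0]
ft_force: [0.3, 0.6, -2.1]
grip_width: 0.258
grasp_force: 49.8
```

Call:
carry_out(
  deltas=[
    {"x": 0,"y": 0,"z": 2,"wx": 0,"wy": 0,"wz": 0,"fingers": -1},
    {"x": 0,"y": 0,"z": 3.5,"wx": 0,"wy": 0,"wz": 0,"fingers": -1},
    {"x": 0,"y": 0,"z": 4,"wx": 0,"wy": 0,"wz": 0,"fingers": -1},
    {"x": 0,"y": 0,"z": 4,"wx": 0,"wy": 0,"wz": 0,"fingers": -1},
  ],
)

```text
time_s: 10.1
position: [0.4455, -0.119, 0.0497]
ee_rot: [0.0, 1.0, -0.0, 0.0]
ft_force: [-0.8, -0.8, 0.6]
grip_width: 0.261
grasp_force: 49.9
```

It's standing on the table. I'll release it, rise and go to the middle weight at (0.429, -0.008).

Call:
carry_out(
  deltas=[
    {"x": 0,"y": 0,"z": 0,"wx": 0,"wy": 0,"wz": 0,"fingers": 0},
    {"x": 0,"y": 0,"z": 0,"wx": 0,"wy": 0,"wz": 0,"fingers": 0},
    {"x": 0,"y": 0,"z": 0,"wx": 0,"wy": 0,"wz": 0,"fingers": 0},
    {"x": 0,"y": 0,"z": -20,"wx": 0,"wy": 0,"wz": 0,"fingers": 0},
    {"x": 0,"y": 0,"z": -60,"wx": 0,"wy": 0,"wz": 0,"fingers": 0},
  ],
)

```text
time_s: 10.6
position: [0.4427, -0.1175, 0.1072]
ee_rot: [0.0, 1.0, 0.002, -0.003]
ft_force: [0.8, -0.5, 0.4]
grip_width: 0.501
grasp_force: 0.0
```

Call:
carry_out(
  deltas=[
    {"x": 6,"y": 40,"z": 0,"wx": 0,"wy": 0,"wz": 0,"fingers": 0},
    {"x": 11,"y": 80,"z": 0,"wx": 0,"wy": 0,"wz": 0,"fingers": 0},
    {"x": 16,"y": 111,"z": 0,"wx": 0,"wy": 0,"wz": 0,"fingers": 0},
    {"x": 16,"y": 111,"z": 0,"wx": 0,"wy": 0,"wz": 0,"fingers": 0},
    {"x": 16,"y": 111,"z": 0,"wx": 0,"wy": 0,"wz": 0,"fingers": 0},
  ],
)

```text
time_s: 11.1
position: [0.4292, -0.0074, 0.1094]
ee_rot: [-0.001, 1.0, -0.0, 0.0]
ft_force: [-0.3, -0.2, -0.5]
grip_width: 0.5
grasp_force: 0.0
```

```bash
python3 - <<'E'
from h import *
d=shot('side');o=robot.get_obs();print(o['position'],o['grip_width'])
cr=d['image'][130:280,230:400];cv2.imwrite('pics/c3.png',cv2.resize(cr,None,fx=4,fy=4,interpolation=cv2.INTER_CUBIC)[:,:,::-1])
print((np.array(proj(d,[.429,-.008,.072]))-[230,130])*4)
E
```

```text
[ 0.42944753 -0.00805453  0.10951371] 0.501342662053664
[296.51866776 313.06395449]
```

View pics/c3.png

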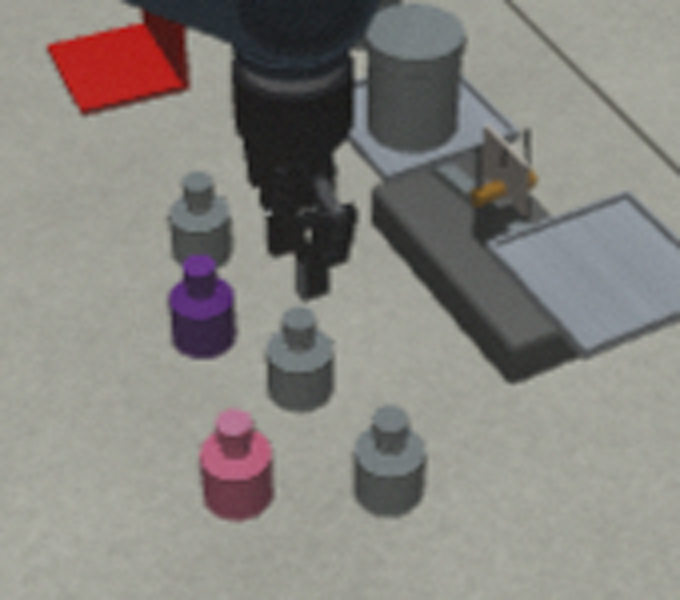

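The returned weight stands upright at crop (390,470), and the tin and pan are undisturbed. The gripper is over the middle weight, whose knob at (299,316) is within a pixel of the prediction. Descend, grip, lift and feel.

Call:
carry_out(
  deltas=[
    {"x": 0,"y": 0,"z": 30,"wx": 0,"wy": 0,"wz": 0,"fingers": 0},
    {"x": 0,"y": 0,"z": 50,"wx": 0,"wy": 0,"wz": 0,"fingers": 0},
    {"x": 0,"y": 0,"z": 60,"wx": 0,"wy": 0,"wz": 0,"fingers": 0},
    {"x": 0,"y": 0,"z": 60,"wx": 0,"wy": 0,"wz": 0,"fingers": 0},
    {"x": 0,"y": 0,"z": 60,"wx": 0,"wy": 0,"wz": 0,"fingers": 0},
  ],
)

```text
time_s: 11.65
position: [0.4299, -0.0084, 0.0499]
ee_rot: [0.001, 1.0, -0.0, 0.0]
ft_force: [-0.4, 0.1, 0.3]
grip_width: 0.502
grasp_force: 0.0
```

Call:
carry_out(
  deltas=[
    {"x": 0,"y": 0,"z": 0,"wx": 0,"wy": 0,"wz": 0,"fingers": -1},
    {"x": 0,"y": 0,"z": 0,"wx": 0,"wy": 0,"wz": 0,"fingers": -1},
    {"x": 0,"y": 0,"z": 0,"wx": 0,"wy": 0,"wz": 0,"fingers": -1},
    {"x": 0,"y": 0,"z": 0,"wx": 0,"wy": 0,"wz": 0,"fingers": -1},
    {"x": 0,"y": 0,"z": 0,"wx": 0,"wy": 0,"wz": 0,"fingers": -1},
  ],
  squeeze=50,
)

```text
time_s: 12.15
position: [0.4304, -0.0083, 0.0506]
ee_rot: [0.0, 1.0, -0.001, 0.001]
ft_force: [-0.6, -1.0, 6.4]
grip_width: 0.258
grasp_force: 49.2
```

Call:
carry_out(
  deltas=[
    {"x": 0,"y": 0,"z": -20,"wx": 0,"wy": 0,"wz": 0,"fingers": -1},
    {"x": 0,"y": 0,"z": -40,"wx": 0,"wy": 0,"wz": 0,"fingers": -1},
    {"x": 0,"y": 0,"z": -40,"wx": 0,"wy": 0,"wz": 0,"fingers": -1},
    {"x": 0,"y": 0,"z": -40,"wx": 0,"wy": 0,"wz": 0,"fingers": -1},
    {"x": 0,"y": 0,"z": -40,"wx": 0,"wy": 0,"wz": 0,"fingers": -1},
  ],
)

```text
time_s: 12.65
position: [0.4282, -0.0075, 0.0881]
ee_rot: [0.0, 1.0, 0.0, -0.001]
ft_force: [0.4, 0.0, -1.6]
grip_width: 0.263
grasp_force: 49.4
```

```bash
python3 - <<'E'
from h import *
f=[];P=[]
for i in range(10):
    d=shot('side');o=robot.get_obs();f.append(o['ft_force']);P.append(o['position'])
print(np.mean(f,0),np.mean(P,0),o['time_s'],o['grip_width'])
E
```

```text
[ 0.1203631  -0.03692186 -0.843865  ] [ 0.42876275 -0.00765486  0.08871818] 13.15 0.2565307831587208
```

The reading is -0.84 N, so this one is 100 g, which makes the left weight 400 g. Putting this one back.

Call:
carry_out(
  deltas=[
    {"x": 0,"y": 0,"z": 20,"wx": 0,"wy": 0,"wz": 0,"fingers": -1},
    {"x": 0,"y": 0,"z": 33,"wx": 0,"wy": 0,"wz": 0,"fingers": -1},
    {"x": 0,"y": 0,"z": 37,"wx": 0,"wy": 0,"wz": 0,"fingers": -1},
    {"x": 0,"y": 0,"z": 39,"wx": 0,"wy": 0,"wz": 0,"fingers": -1},
    {"x": 0,"y": 0,"z": 39,"wx": 0,"wy": 0,"wz": 0,"fingers": -1},
  ],
)

```text
time_s: 13.65
position: [0.4299, -0.008, 0.0511]
ee_rot: [0.0, 1.0, -0.0, 0.001]
ft_force: [-0.7, 0.5, -1.4]
grip_width: 0.259
grasp_force: 49.4
```

Call:
carry_out(
  deltas=[
    {"x": 0,"y": 0,"z": 0,"wx": 0,"wy": 0,"wz": 0,"fingers": -1},
    {"x": 0,"y": 0,"z": 0,"wx": 0,"wy": 0,"wz": 0,"fingers": -1},
  ],
)

```text
time_s: 13.85
position: [0.4295, -0.0078, 0.0507]
ee_rot: [0.0, 1.0, -0.0, 0.0]
ft_force: [-0.4, 0.4, -0.5]
grip_width: 0.262
grasp_force: 49.4
```

Call:
carry_out(
  deltas=[
    {"x": 0,"y": 0,"z": 0.7,"wx": 0,"wy": 0,"wz": 0,"fingers": -1},
    {"x": 0,"y": 0,"z": 0.7,"wx": 0,"wy": 0,"wz": 0,"fingers": 0},
    {"x": 0,"y": 0,"z": 0.7,"wx": 0,"wy": 0,"wz": 0,"fingers": 0},
    {"x": 0,"y": 0,"z": 0.7,"wx": 0,"wy": 0,"wz": 0,"fingers": 0},
    {"x": 0,"y": 0,"z": -20,"wx": 0,"wy": 0,"wz": 0,"fingers": 0},
  ],
)

```text
time_s: 14.35
position: [0.4268, -0.0071, 0.0682]
ee_rot: [0.0, 1.0, 0.001, -0.003]
ft_force: [0.3, -0.6, -0.5]
grip_width: 0.499
grasp_force: 0.0
```

Call:
carry_out(
  deltas=[
    {"x": 0,"y": 0,"z": -40,"wx": 0,"wy": 0,"wz": 0,"fingers": 0},
    {"x": 4,"y": 40,"z": -40,"wx": 0,"wy": 0,"wz": 0,"fingers": 0},
    {"x": 8,"y": 85,"z": -40,"wx": 0,"wy": 0,"wz": 0,"fingers": 0},
    {"x": 9,"y": 130,"z": -40,"wx": 0,"wy": 0,"wz": 0,"fingers": 0},
    {"x": 9,"y": 168,"z": -40,"wx": 0,"wy": 0,"wz": 0,"fingers": 0},
  ],
)

```text
time_s: 14.85
position: [0.4198, 0.1621, 0.1105]
ee_rot: [0.0, 1.0, 0.0, 0.0]
ft_force: [0.6, 0.2, 0.2]
grip_width: 0.499
grasp_force: 0.0
```

```bash
python3 - <<'E'
from h import *
for i in range(3): d=shot('side')
o=robot.get_obs();print(o['position'],o['grip_width'])
cr=d['image'][130:280,230:400];cv2.imwrite('pics/c4.png',cv2.resize(cr,None,fx=4,fy=4,interpolation=cv2.INTER_CUBIC)[:,:,::-1])
print((np.array(proj(d,[.421,.16,.072]))-[230,130])*4)
E
```

```text
[0.41979356 0.16187336 0.1102184 ] 0.5042422660696979
[195.9339052  178.61134547]
```

View pics/c4.png

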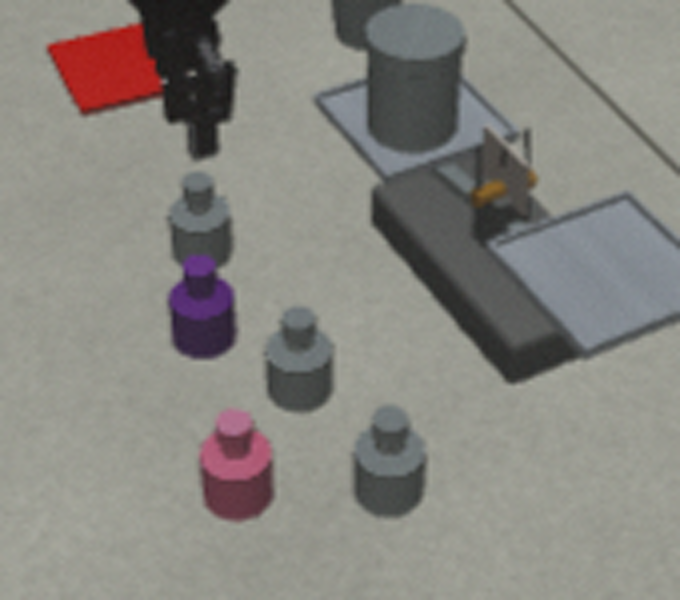

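The 100 g weight stands upright again at crop (299,360). The gripper is above the left weight, whose knob is at (198,180), as predicted. Descend, grip and lift.

Call:
carry_out(
  deltas=[
    {"x": -2,"y": -2,"z": 30,"wx": 0,"wy": 0,"wz": 0,"fingers": 0},
    {"x": -2,"y": -2,"z": 50,"wx": 0,"wy": 0,"wz": 0,"fingers": 0},
    {"x": -2,"y": -2,"z": 60,"wx": 0,"wy": 0,"wz": 0,"fingers": 0},
    {"x": -2,"y": -2,"z": 60,"wx": 0,"wy": 0,"wz": 0,"fingers": 0},
    {"x": -2,"y": -2,"z": 60,"wx": 0,"wy": 0,"wz": 0,"fingers": 0},
  ],
)

```text
time_s: 15.5
position: [0.4228, 0.1578, 0.0509]
ee_rot: [0.001, 1.0, 0.0, 0.0]
ft_force: [-0.2, 0.2, 0.6]
grip_width: 0.496
grasp_force: 0.0
```

Call:
carry_out(
  deltas=[
    {"x": 0,"y": 0,"z": 0,"wx": 0,"wy": 0,"wz": 0,"fingers": -1},
    {"x": 0,"y": 0,"z": 0,"wx": 0,"wy": 0,"wz": 0,"fingers": -1},
    {"x": 0,"y": 0,"z": 0,"wx": 0,"wy": 0,"wz": 0,"fingers": -1},
    {"x": 0,"y": 0,"z": 0,"wx": 0,"wy": 0,"wz": 0,"fingers": -1},
    {"x": 0,"y": 0,"z": 0,"wx": 0,"wy": 0,"wz": 0,"fingers": -1},
  ],
  squeeze=60,
)

```text
time_s: 16.0
position: [0.4235, 0.1586, 0.0517]
ee_rot: [0.0, 1.0, 0.0, 0.001]
ft_force: [-0.8, 2.1, 6.0]
grip_width: 0.252
grasp_force: 58.9
```

Call:
carry_out(
  deltas=[
    {"x": 0,"y": 0,"z": -30,"wx": 0,"wy": 0,"wz": 0,"fingers": -1},
    {"x": 0,"y": 0,"z": -70,"wx": 0,"wy": 0,"wz": 0,"fingers": -1},
    {"x": 0,"y": 0,"z": -110,"wx": 0,"wy": 0,"wz": 0,"fingers": -1},
    {"x": 0,"y": 0,"z": -140,"wx": 0,"wy": 0,"wz": 0,"fingers": -1},
    {"x": 0,"y": 0,"z": -140,"wx": 0,"wy": 0,"wz": 0,"fingers": -1},
  ],
)

```text
time_s: 16.5
position: [0.4247, 0.1584, 0.1944]
ee_rot: [0.0, 1.0, 0.0, 0.004]
ft_force: [0.7, -1.3, -3.3]
grip_width: 0.255
grasp_force: 60.2
```

```bash
python3 - <<'E'
from h import *
f=[];P=[]
for i in range(8):
    d=shot('side');o=robot.get_obs();f.append(o['ft_force']);P.append(o['position'])
print(np.mean(f,0),np.mean(P,0),o['time_s'],o['grip_width'])
E
```

```text
[-0.17714495 -0.10032629 -4.05809978] [0.42116304 0.1580397  0.18857039] 16.9 0.2547884621109861
```

The lift reads -4.06 N, confirming 400 g. I'll carry it around the balance on the robot's side to the centre of the pan.

Call:
carry_out(
  deltas=[
    {"x": 0,"y": -45,"z": -4,"wx": 0,"wy": 0,"wz": 0,"fingers": -1},
    {"x": 0,"y": -90,"z": -4,"wx": 0,"wy": 0,"wz": 0,"fingers": -1},
    {"x": 0,"y": -135,"z": -4,"wx": 0,"wy": 0,"wz": 0,"fingers": -1},
    {"x": 0,"y": -180,"z": -4,"wx": 0,"wy": 0,"wz": 0,"fingers": -1},
    {"x": 0,"y": -225,"z": -4,"wx": 0,"wy": 0,"wz": 0,"fingers": -1},
  ],
)

```text
time_s: 17.4
position: [0.4216, -0.0684, 0.1939]
ee_rot: [0.0, 1.0, 0.0, -0.0]
ft_force: [0.6, 0.8, -3.2]
grip_width: 0.254
grasp_force: 60.4
```

Call:
carry_out(
  deltas=[
    {"x": -30,"y": -28,"z": 0,"wx": 0,"wy": 0,"wz": 0,"fingers": -1},
    {"x": -75,"y": -30,"z": 0,"wx": 0,"wy": 0,"wz": 0,"fingers": -1},
    {"x": -120,"y": -30,"z": 0,"wx": 0,"wy": 0,"wz": 0,"fingers": -1},
    {"x": -165,"y": -30,"z": 0,"wx": 0,"wy": 0,"wz": 0,"fingers": -1},
    {"x": -196,"y": -30,"z": 0,"wx": 0,"wy": 0,"wz": 0,"fingers": -1},
  ],
)

```text
time_s: 17.9
position: [0.6203, -0.0969, 0.1929]
ee_rot: [0.0, 1.0, 0.0, -0.0]
ft_force: [0.6, 0.4, -3.9]
grip_width: 0.258
grasp_force: 60.5
```

Call:
carry_out(
  deltas=[
    {"x": 0,"y": 0,"z": 0,"wx": 0,"wy": 0,"wz": 0,"fingers": -1},
    {"x": 0,"y": 0,"z": 0,"wx": 0,"wy": 0,"wz": 0,"fingers": -1},
    {"x": 0,"y": 0,"z": 0,"wx": 0,"wy": 0,"wz": 0,"fingers": -1},
  ],
)

```text
time_s: 18.2
position: [0.6171, -0.0967, 0.1934]
ee_rot: [0.0, 1.0, 0.0, -0.001]
ft_force: [-0.2, -0.1, -3.5]
grip_width: 0.254
grasp_force: 60.5
```

Call:
carry_out(
  deltas=[
    {"x": 0,"y": 0,"z": 15,"wx": 0,"wy": 0,"wz": 0,"fingers": -1},
    {"x": 0,"y": 0,"z": 22,"wx": 0,"wy": 0,"wz": 0,"fingers": -1},
    {"x": 0,"y": 0,"z": 26,"wx": 0,"wy": 0,"wz": 0,"fingers": -1},
    {"x": 0,"y": 0,"z": 29,"wx": 0,"wy": 0,"wz": 0,"fingers": -1},
    {"x": 0,"y": 0,"z": 33,"wx": 0,"wy": 0,"wz": 0,"fingers": -1},
  ],
)

```text
time_s: 18.7
position: [0.6183, -0.097, 0.1617]
ee_rot: [0.0, 1.0, -0.0, 0.0]
ft_force: [-0.8, -0.1, -1.2]
grip_width: 0.254
grasp_force: 60.7
```

Call:
carry_out(
  deltas=[
    {"x": 0,"y": 0,"z": 4,"wx": 0,"wy": 0,"wz": 0,"fingers": -1},
    {"x": 0,"y": 0,"z": 8,"wx": 0,"wy": 0,"wz": 0,"fingers": -1},
    {"x": 0,"y": 0,"z": 11,"wx": 0,"wy": 0,"wz": 0,"fingers": -1},
    {"x": 0,"y": 0,"z": 13.5,"wx": 0,"wy": 0,"wz": 0,"fingers": -1},
    {"x": 0,"y": 0,"z": 13.5,"wx": 0,"wy": 0,"wz": 0,"fingers": -1},
  ],
)

```text
time_s: 19.2
position: [0.6183, -0.0971, 0.1477]
ee_rot: [0.0, 1.0, -0.0, 0.0]
ft_force: [-0.3, -2.4, -0.2]
grip_width: 0.254
grasp_force: 60.8
```

```bash
python3 - <<'E'
from h import *
f=[];P=[]
for i in range(12):
    d=shot('side');o=robot.get_obs();f.append(o['ft_force']);P.append(o['position'])
print(np.mean(f[2:],0),np.mean(P[2:],0),o['time_s'],o['grip_width'])
E
```

```text
[-0.35635763 -2.27508492 -0.15083512] [ 0.6183458  -0.09695714  0.14809395] 19.8 0.25476976860243733
```

The residual force is -0.15 N, so it's balanced. Release gently and back away upward.

Call:
carry_out(
  deltas=[
    {"x": 0,"y": 0,"z": 0,"wx": 0,"wy": 0,"wz": 0,"fingers": -0.3},
    {"x": 0,"y": 0,"z": 0,"wx": 0,"wy": 0,"wz": 0,"fingers": -0.1},
    {"x": 0,"y": 0,"z": 0,"wx": 0,"wy": 0,"wz": 0,"fingers": 0},
    {"x": 0,"y": 0,"z": 0,"wx": 0,"wy": 0,"wz": 0,"fingers": 0},
    {"x": 0,"y": 0,"z": 0,"wx": 0,"wy": 0,"wz": 0,"fingers": 0},
  ],
)

```text
time_s: 20.3
position: [0.6182, -0.0967, 0.1479]
ee_rot: [0.0, 1.0, 0.0, 0.0]
ft_force: [0.4, 0.0, 0.8]
grip_width: 0.498
grasp_force: 0.0
```

Call:
carry_out(
  deltas=[
    {"x": 0,"y": 0,"z": -15,"wx": 0,"wy": 0,"wz": 0,"fingers": 0},
    {"x": 0,"y": 0,"z": -45,"wx": 0,"wy": 0,"wz": 0,"fingers": 0},
    {"x": 0,"y": 0,"z": -85,"wx": 0,"wy": 0,"wz": 0,"fingers": 0},
    {"x": 40,"y": 0,"z": -120,"wx": 0,"wy": 0,"wz": 0,"fingers": 0},
    {"x": 80,"y": -30,"z": -120,"wx": 0,"wy": 0,"wz": 0,"fingers": 0},
  ],
)

```text
time_s: 20.8
position: [0.542, -0.1252, 0.275]
ee_rot: [-0.002, 1.0, -0.002, 0.005]
ft_force: [0.3, -1.0, 0.1]
grip_width: 0.498
grasp_force: 0.0
```

Call:
carry_out(
  deltas=[
    {"x": 40,"y": -40,"z": -20,"wx": 0,"wy": 0,"wz": 0,"fingers": 0},
    {"x": 60,"y": -80,"z": -20,"wx": 0,"wy": 0,"wz": 0,"fingers": 0},
    {"x": 60,"y": -110,"z": -20,"wx": 0,"wy": 0,"wz": 0,"fingers": 0},
    {"x": 60,"y": -110,"z": -20,"wx": 0,"wy": 0,"wz": 0,"fingers": 0},
    {"x": 60,"y": -110,"z": -20,"wx": 0,"wy": 0,"wz": 0,"fingers": 0},
  ],
)

```text
time_s: 21.3
position: [0.4797, -0.236, 0.2887]
ee_rot: [0.001, 1.0, -0.0, 0.0]
ft_force: [0.0, 0.4, -0.1]
grip_width: 0.504
grasp_force: 0.0
```

```bash
python3 - <<'E'
from h import *
for i in range(8): d=shot('side')
t=shot('top')
o=robot.get_obs();print(o['position'],o['time_s'])
a=cv2.resize(d['image'][90:270,260:430],None,fx=3,fy=3,interpolation=cv2.INTER_CUBIC)
cv2.imwrite('pics/c5.png',a[:,:,::-1])
# expected pan corner pixels (crop) for level and +-0.04 rad, near corner of weight pan and of load pan
for name,c,sg in(('weight',(.617,-.097),-1),('load',(.603,.157),1)):
    for th in(-.04,0,.04):
        z=.101+sg*.13*np.sin(th)
        print(name,th,[np.round((np.array(proj(d,[c[0]+a_,c[1]+b_,z]))-[260,90])*3).tolist() for a_,b_ in((-.06,-.06),(.06,-.06),(-.06,.06))])
E
```

```text
[ 0.47989139 -0.23512823  0.2877063 ] 21.75
weight -0.04 [[338.0, 390.0], [453.0, 349.0], [271.0, 307.0]]
weight 0 [[338.0, 394.0], [452.0, 353.0], [270.0, 311.0]]
weight 0.04 [[337.0, 398.0], [451.0, 357.0], [270.0, 315.0]]
load -0.04 [[193.0, 239.0], [297.0, 208.0], [143.0, 175.0]]
load 0 [[193.0, 234.0], [297.0, 204.0], [143.0, 171.0]]
load 0.04 [[193.0, 230.0], [298.0, 200.0], [143.0, 167.0]]
```

View pics/c5.png

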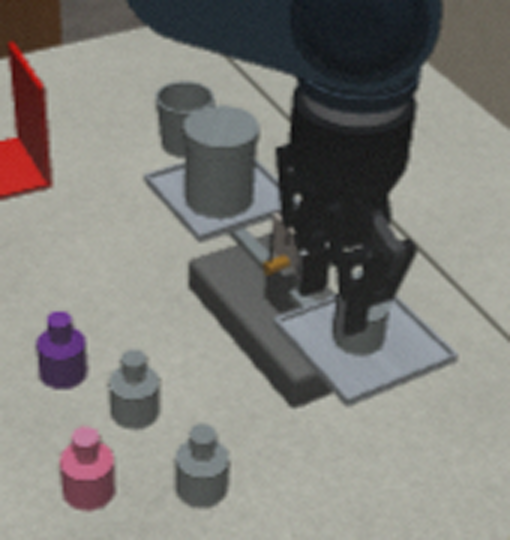

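The 400 g weight stands on the pan at crop (360,330). Both pans look close to level, with near corners at (349,401) and (203,237). I'll quantify the tilt from how far the tin's image has risen since the start.

```bash
python3 - <<'E'
from h import *
a=cv2.imread('pics/side0.png')
def rise(b):
    A=cv2.resize(a[133:168,320:347],None,fx=10,fy=10,interpolation=cv2.INTER_CUBIC)  # tin at the start
    B=cv2.resize(b[118:178,312:355],None,fx=10,fy=10,interpolation=cv2.INTER_CUBIC)
    r=cv2.matchTemplate(B,A,cv2.TM_CCOEFF_NORMED);_,m,_,l=cv2.minMaxLoc(r);return l[0]/10+312-320,l[1]/10+118-133,m
P=[]
for i in range(2):
    d=shot('side');b=cv2.cvtColor(d['image'],cv2.COLOR_RGB2BGR);print(rise(b))
for th in(-.15,-.08,-.04,0,.04,.08):print(th,np.round(np.array(proj(d,[.603,.157,.14+.13*th]))-np.array(proj(d,[.603,.157,.14-.13*.15])),2))
E
```

```text
(-0.10000000000002274, -5.400000000000006, 0.9446622133255005)
(-0.10000000000002274, -5.400000000000006, 0.9430833458900452)
-0.15 [0. 0.]
-0.08 [ 0.09 -2.43]
-0.04 [ 0.14 -3.83]
0 [ 0.19 -5.23]
0.04 [ 0.25 -6.65]
0.08 [ 0.3  -8.07]
```

The tin's image has risen 5.4 px, which means a tilt of about +0.005 rad: level and steady. The robot is clear of everything, so I'm handing in.

```bash
python3 -c "
from bench import robot
print(robot.hand_in())"
```

```text
the job is handed in; nothing more can be done
None
```

I've handed the job in: the 400 g weight alone balances the tin at about +0.005 rad, and the 100 g and 200 g weights stand upright back on the table; no verdict was returned.

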